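# Sort the tins by shape and clamp the flat ones in the sprung rack

### The job

Sort the closed aluminium tins by shape: put the round one upright in the wooden tray, and stand the two rectangular ones on their long edge side by side across the white rack, between its sprung keeper and the fixed end wall. Then slide the keeper up by its black handle until both rectangular tins are packed flush against the end wall and the sprung pad holds them with about 6 N, and let go; feel for it, as the pad is screwed to a different reach each day, and do not crush the pad against the tins. Leave the shaving bowl, nail clipper and lotion bottle alone.

Things in the scene. Friction and masses are not known exactly. Their poses are not given: they have to be found in the camera images.
- rack: White plastic rack, fixed, 130 mm in x by 282 mm in y. Origin on the table, mid-width. Floor top 6 mm above the table; side lips 16 mm high over the table leave 118 mm clear in x. Rectangular tins stand in it with their 95 mm length along rack x and 30 mm thickness along rack y; packed flush, their centres lie at y = +95 and +65 mm.
- end_wall (a point): Middle of the inner face of the rack's fixed end wall, at rack y = +110 mm and 28 mm above the table; axes as the rack's. The wall is 12 mm thick, 56 mm high and 130 mm wide.
- keeper: Steel keeper sliding along rack y towards the end wall (+y), 170 mm of travel; starts at rack y = -130 to -118 mm. Origin at table level, rack x = 0, mid-thickness of its 10 mm plate. Ahead of it (+y) rides a sprung rubber pad, 90 mm wide, 10 to 54 mm above the table. The pad's front face is 40 to 70 mm ahead of the origin: set differently each time, not reported.
- handle (a point): Top centre of the keeper's black upright tab: 40 mm in x, 14 mm in y, 59 to 101 mm above the table. The keeper drags with a steady dry friction of about 11 N and stays where left. The pad gives at 0.9 N plus 0.45 N per mm and hits its stop after 20 mm (9.9 N): the moving hand feels about 11 N sliding free, up to 3 N more shoving tins, 17 N with the pad at 6 N; less once stopped.
- case_a: Rectangular closed aluminium tin, 95 mm (x) by 30 mm (y) by 60 mm high (z), standing on its long edge; about 0.11 kg. Origin at the centre of its underside.
- case_b: The second rectangular tin, identical to the first. The order of the two in the rack does not matter.
- round_tin: Round closed aluminium tin, 62 mm diameter, 45 mm high, standing upright; about 0.09 kg. Origin at the centre of its underside.
- tray: Open square wooden tray, fixed, 160 by 160 mm outside, walls 5 mm thick and 30 mm high, floor about 5 mm thick. Origin at the centre of its underside.
- bowl: White ceramic shaving bowl, 104 mm diameter, 55 mm high, loose; bystander. Origin at the centre of its underside.
- clipper: Grey plastic nail clipper lying flat, 82 by 16 by 13 mm, long along x, loose; bystander. Origin at the centre of its underside.
- lotion: Grey lotion bottle with a white cap, 54 mm diameter, 130 mm high, loose; bystander. Origin at the centre of its underside.
Things that resemble listed ones, but are neither listed nor needed, are in the scene too. What is shaped like the case_b but turquoise is not meant.

How it is judged:
At the end, for the whole second after the job is handed in: Both rectangular tins upright on the rack floor (0.12 rad), square to it (0.15 rad), within 30 mm of its midline, centres beyond rack y = 59 mm (packed at the end wall); the pad presses with 3.5 to 8.5 N. Round tin upright on the tray floor within 60 mm of its centre. All at rest (y of case_a in the frame of rack between 0.059 and 0.11 m and x of case_a in the frame of rack between -0.03 and 0.03 m and z of case_a in the frame of rack between 0.002 and 0.012 m and angle between each of case_a, case_b's own z axis and vertical below 0.12 rad and angle between the x axis of each of case_a, case_b and the x axis of rack, either way round below 0.15 rad and linear speed of each of case_a, case_b, round_tin below 0.01 m/s and y of case_b in the frame of rack between 0.059 and 0.11 m and x of case_b in the frame of rack between -0.03 and 0.03 m and z of case_b in the frame of rack between 0.002 and 0.012 m and horizontal distance between round_tin and tray below 0.06 m and z of round_tin in the frame of tray between 0.001 and 0.011 m and angle between round_tin's own z axis and vertical below 0.1 rad and (contact force between case_a and keeper between 3.5 and 8.5 N or contact force between case_b and keeper between 3.5 and 8.5 N) and contact force between each of case_a, case_b and keeper below 8.5 N); the robot touches nothing.
It fails at once if the keeper is pressed on a tin with more than 15 N (contact force between any of case_a, case_b and keeper above 15 N).
It fails at once if a bystander (bowl, clipper or bottle) is moved by more than 20 mm (distance of any of bowl, clipper, lotion from where it was at the start of the episode above 0.02 m).
It also fails if it takes over 72 s, if anything falls off the work surface, if the arm or the gripper's body presses on something with over 40 N, if the wrist force passes 120 N, or if a joint passes its speed limit or range.

### The arm

A 6-joint arm with a two-finger parallel gripper is mounted at the origin on the work surface. World frame = base frame: x ahead of the robot, y to its left, z up, the work surface at z = 0. Lengths are in m, angles in rad, forces in N, time in s.
With the tool pointing down it reaches from about 0.275 to 0.825 m from the base axis. Payload 5.2 kg.
Tool frame: the origin (TCP) lies between the finger pads; the fingertips stand 25 mm ahead of it and the grasp point (between the pads) lies 6 mm ahead of it; z points along the fingers, y is the line along which they close (so a half turn about z gives the same grasp; the last joint's range is limited). The gripper opens to 93 mm and grips with 3 to 60 N. Pads are 15 mm wide; open, the fingers measure 128 mm over their backs; the gripper's body (75 mm by 188 mm) begins 65 mm behind the grasp point.
Start: joints at [-1.407, 0.259, 1.535, -0, 1.348, -0.203], TCP at [0.197, -0.513, 0.205] pointing down, gripper open.
Joint ranges: [-3.14, 3.14], [-0.91, 2.08], [0.19, 2.58], [-1.22, 4.36], [0.22, 2.71], [-3.12, 3.12]. Speed limits (rad/s): [2.57, 2.57, 3.14, 3.14, 3.14, 3.14].

### API

Orientations are given as [roll, pitch, yaw] about the fixed x, y, z axes, in that order (R = Rz(yaw) Ry(pitch) Rx(roll)).
In Python, from bench import sensors, viewer, robot gives the robot as it stands.
- The arm moves only by the tool drive_tool, never from a script. Its argument "steps" is a list of rows, each an object of numbers: "x", "y", "z": the shift along the tool's x, y, z in mm; "yaw": the turn about the tool's z in degrees. In form: [{"x": .., "y": .., "z": .., "yaw": ..}, ...]. A call has 1 to 20 rows; each row is the pose to reach, as a shift and turn from the pose commanded when the call began, along the tool's axes at that moment; what a row does not reach only later rows make up. A row lasts 1/8 s, in which the tool goes at most 62.5 mm and 10.7 degrees, less where a joint would pass 70% of its speed; a pose out of reach is approached as far as the arm can. A call with a gripper value outside its range is refused whole. "claw" is the opening, from -1 (shut) to 1 (fully open), set as the call begins (left out, the last holds). The fingers move at their own pace and stop on an object; "squeeze" is the grip in N (left out, the last holds). Time passes only in rows, so rows that repeat a pose let the fingers close. It gives the time, the measured TCP pose, the force, the opening and the grip force at its end, in the units of the state.
- sensors.read_state(): the state, without advancing time (a new reading comes with each control period).
- viewer.capture(name): name is "side" or "top" or "wrist"; returns a dict with "image" (420x560x3 uint8, red, green, blue), "z_map" (420x560 float32, m along the optical axis (not along the pixel's ray), 0 where there is no reading), "camera_matrix" (3x3 intrinsics, pixels), "eye" and "orientation" of the camera in the world; the wrist camera has in their place "tool_from_camera" (4x4, takes a point from camera to tool coordinates, whose origin is the TCP and whose axes are the flange's). Camera axes: x right, y down, z forward; pixel columns grow to the right and rows downward; lengths in m; the calibration is good to about 2 mm. A picture is of the moment at which its call begins: read the wrist's pose just before it.
- robot.job_done(): hands the job in; it is judged then, once.
Trained networks look in the newest picture that a camera, given by its name, has taken for a name from the list of things; names that differ only in an ending like _2 or _b are one class to them, and where a whole thing is asked for, a point or a joint stands for the part that bears it (a point fixed in the world has none). Each returns a list of dicts, best first, with "score" (0 to 1); they miss things now and then, are a little off and sometimes report something else, mostly with a low value. They report only what shows in the picture. A call takes as long as a camera call. They do not tell look-alikes from the thing itself.
- viewer.find_in(name, camera): "box" ([left, top, right, bottom] in pixels, round what is visible of it).
- viewer.masks_of(name, camera): "pixels" (420x560 bool, what is visible of it) and "box" ([left, top, right, bottom] in pixels, round what is visible of it).
The state is a dict: "t": time; "joint_positions": joint angles; "dq": joint speeds; "tau": joint torques, N m; "tool_pos": TCP position; "ee_rot": TCP orientation; "ft_force": force on the tool from outside, world axes, zero at the start; "moment": the same for the moment, N m; "gripper_width": opening from 0.0 (shut) to 1.0 (fully open); "finger_force": force on a finger pad.
Only numpy, scipy, OpenCV 4.12 (cv2) and the standard library are available. Lean on these libraries where they do the work, as an engineer would, in place of code of your own. Each camera call takes 0.05 s, during which the arm holds its last target. There are 200 camera calls.

## Working session

There is one attempt and no reset: what is moved stays moved. The work goes in short steps, Python scripts to look and compute and a tool call to move; the robot and the scene stay as the last step left them, time stands still between calls to the robot, and variables do not carry over. Pictures are saved under pics/ and viewed, at most 10 in all, crops included, and the job is handed in when it is done.

Besides the shell and the picture viewer there is one more tool, called after "Request:" in YAML: its name, and indented under it one key for each argument. drive_tool: Moves the arm, as the interface text tells. Its arguments: {"type":"object","properties":{"steps":{"type":"array","items":{"type":"object","properties":{"x":{"type":"number"},"y":{"type":"number"},"z":{"type":"number"},"yaw":{"type":"number"}}}},"claw":{"type":"number"},"squeeze":{"type":"number"}},"required":["steps"]}

```bash
ls; mkdir -p pics; cat > h.py <<'E'
import numpy as np, cv2
from bench import sensors, viewer, robot
from scipy.spatial.transform import Rotation as R
def pose():
    s=sensors.read_state(); return s
def rotof(o):
    o=np.array(o,float)
    if o.shape==(3,3): return o
    if o.shape==(3,): return R.from_euler('xyz',o).as_matrix()
    return R.from_quat(o).as_matrix()
def cap(n):
    s=sensors.read_state(); c=viewer.capture(n)
    if n=='wrist':
        T=np.eye(4); T[:3,:3]=rotof(s['ee_rot']); T[:3,3]=s['tool_pos']; T=T@np.array(c['tool_from_camera'])
    else:
        T=np.eye(4); T[:3,:3]=rotof(c['orientation']); T[:3,3]=c['eye']
    c['T']=T; return c
def cloud(c):
    z=c['z_map']; K=c['camera_matrix']; v,u=np.mgrid[:z.shape[0],:z.shape[1]]
    P=np.stack([(u-K[0][2])/K[0][0]*z,(v-K[1][2])/K[1][1]*z,z],-1)
    W=P@c['T'][:3,:3].T+c['T'][:3,3]; W[z==0]=np.nan; return W
def save(c,f): cv2.imwrite('pics/'+f,c['image'][...,::-1])
E
python3 - <<'E'
from h import *
s=sensors.read_state(); print(s)
out=[]
for n in ['top','side']:
    c=cap(n); print(n,np.round(c['T'],3).tolist(),c['camera_matrix']); W=cloud(c)
    np.savez(f'{n}.npz',img=c['image'],W=W)
    im=c['image'][...,::-1].copy()
    for name in ['rack','keeper','handle','case_a','round_tin','tray','bowl','clipper','lotion']:
        for m in viewer.masks_of(name,n)[:4]:
            if m['score']<.2: continue
            p=W[m['pixels']]; p=p[~np.isnan(p[:,0])]
            if len(p)<5: continue
            zt=np.percentile(p[:,2],95); top=p[p[:,2]>zt-.006]
            r=cv2.minAreaRect((top[:,:2]*1000).astype(np.float32))
            print(n,name,round(m['score'],2),np.round(m['box']),'ztop',round(zt,3),'rect',np.round(r[0]),np.round(r[1]),round(r[2],1))
    out.append(im)
cv2.imwrite('pics/a.png',cv2.resize(np.vstack(out),(450,600)) if 0 else out[0]); cv2.imwrite('pics/b.png',out[1])
E
```

```text
pics
{'t': 0.0, 'joint_positions': array([-1.40681947e+00,  2.59336842e-01,  1.53608986e+00,  1.84708376e-05,
        1.34798090e+00, -2.02782940e-01]), 'dq': array([-3.52771331e-04, -2.05436452e-03,  2.69717185e-04,  7.87135966e-04,
        9.04312983e-04, -1.50138528e-05]), 'tau': array([-1.07669901e-03, -4.37306643e+01, -2.83999872e+01,  7.17506907e-02,
        4.15574759e-02, -1.41863452e-04]), 'tool_pos': array([ 0.19716841, -0.512835  ,  0.20461832]), 'ee_rot': array([-3.13981851e+00, -3.83162359e-04,  3.66755359e-01]), 'ft_force': array([-0.32378622,  0.53426992,  0.15539079]), 'moment': array([ 1.87513942e-02, -3.10973526e-02,  1.04548203e-05]), 'finger_force': 0.0, 'gripper_width': 0.9975740353869115}
top [[-0.024, -0.997, 0.076, 0.413], [-1.0, 0.023, -0.003, -0.057], [0.001, -0.076, -0.997, 1.262], [0.0, 0.0, 0.0, 1.0]] [[496.7506942    0.         285.45877388]
 [  0.         496.7506942  210.19345642]
 [  0.           0.           1.        ]]
top rack 0.71 [137. 138. 259. 208.] ztop 0.056 rect [605. 163.] [128. 253.] 7.3
top rack 0.33 [422. 166. 459. 186.] ztop 0.129 rect
[... 1469 characters left out ...]
1 rect [ 440. -229.] [96. 33.] 13.1
side case_a 0.71 [257. 225. 305. 263.] ztop 0.061 rect [452. -94.] [96. 32.] 11.7
side case_a 0.49 [352. 262. 367. 273.] ztop 0.016 rect [245. -35.] [ 18. 234.] 24.9
side round_tin 0.79 [326. 181. 343. 211.] ztop 0.047 rect [ 360. -145.] [ 48. 542.] 25.3
side tray 0.7 [218. 176. 300. 223.] ztop 0.03 rect [ 631. -265.] [163. 164.] 2.0
side bowl 0.9 [152. 305. 220. 368.] ztop 0.055 rect [411. 226.] [102. 103.] 26.3
side bowl 0.42 [298. 137. 320. 189.] ztop 0.125 rect [ 579. -437.] [23. 27.] 18.9
side clipper 0.58 [233. 286. 274. 308.] ztop 0.013 rect [410.  62.] [75. 14.] 7.1
side lotion 0.65 [299. 137. 317. 187.] ztop 0.123 rect [ 578. -434.] [17. 23.] 82.1
```

View pics/a.png

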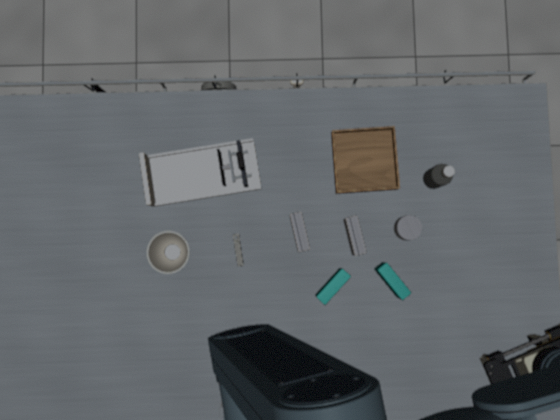

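View pics/b.png

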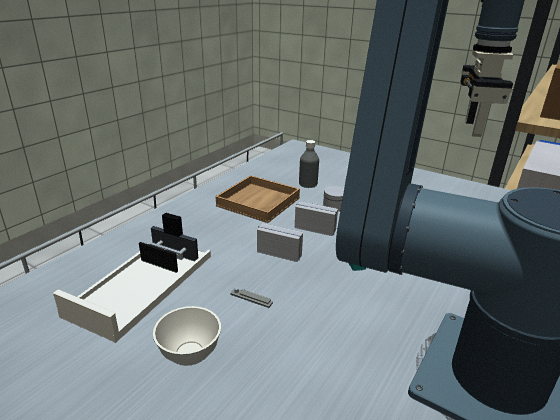

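The top view shows the rack at the left (end wall near px 150, keeper and pad near px 220-245). The aluminium tins are at (299,231) and (354,236), the round tin is at (408,228) and the tray is at (365,160). The turquoise look-alikes are at (333,286) and (393,281). Next I'll get precise angles and the rack frame.

```bash
python3 - <<'E'
from h import *
for n in ['top','side']:
    W=np.load(n+'.npz')['W'].reshape(-1,3); W=W[~np.isnan(W[:,0])]
    def reg(name,x0,x1,y0,y1,z0,z1):
        p=W[(W[:,0]>x0)&(W[:,0]<x1)&(W[:,1]>y0)&(W[:,1]<y1)&(W[:,2]>z0)&(W[:,2]<z1)]*1000
        if len(p)<8: print(n,name,len(p)); return
        r=cv2.minAreaRect(p[:,:2].astype(np.float32)); b=cv2.boxPoints(r)
        e=max([b[1]-b[0],b[2]-b[1]],key=np.linalg.norm); a=np.degrees(np.arctan2(e[1],e[0]))%180
        c=p[:,:2]-p[:,:2].mean(0); w,v=np.linalg.eigh(c.T@c); a2=np.degrees(np.arctan2(v[1,1],v[0,1]))%180
        print(n,name,len(p),'c',np.round(r[0],1),'size',np.round(sorted(r[1]),1),'ang',round(a,1),'pca',round(a2,1),'z',np.round(np.median(p[:,2]),1))
    reg('tin1',.38,.52,-.15,-.03,.056,.068)
    reg('tin2',.37,.51,-.28,-.18,.056,.068)
    reg('round',.41,.50,-.41,-.31,.041,.053)
    reg('tray',.53,.73,-.36,-.16,.024,.036)
    reg('endwall',.48,.75,.22,.34,.045,.064)
    reg('rackall',.48,.75,-.02,.34,.003,.064)
    reg('handle',.55,.7,.0,.1,.09,.11)
    reg('pad+plate',.55,.72,.0,.15,.045,.062)
    reg('pad',.55,.72,.067,.15,.045,.062)
    reg('bowl',.33,.5,.15,.3,.045,.064)
E
```

```text
top tin1 388 c [451.4 -93.1] size [29.5 94.6] ang 11.3 pca 11.1 z 58.9
top tin2 403 c [ 439.  -228.9] size [29.7 93.7] ang 12.1 pca 11.9 z 58.8
top round 420 c [ 456.6 -362.5] size [59.  60.5] ang 88.7 pca 77.3 z 44.0
top tray 505 c [ 630.3 -264.7] size [160.7 160.7] ang 92.7 pca 120.4 z 28.0
top endwall 299 c [590.3 282.2] size [ 13.5 128.7] ang 7.8 pca 8.1 z 54.4
top rackall 5208 c [615.4 160. ] size [267.2 359. ] ang 90.2 pca 96.3 z 6.6
top handle 100 c [623.3  45.1] size [13.9 39.5] ang 7.8 pca 8.4 z 99.3
top pad+plate 211 c [619.8  69.5] size [ 62.8 113.4] ang 9.2 pca 15.4 z 55.5
top pad 97 c [615.9  97.4] size [ 6.4 89. ] ang 7.9 pca 8.2 z 52.2
top bowl 316 c [409.4 227.4] size [ 99.8 101.6] ang 178.4 pca 0.7 z 52.6
side tin1 383 c [452.7 -93.8] size [32.  95.2] ang 11.7 pca 11.4 z 60.2
side tin2 300 c [ 439.8 -229.2] size [33.9 95.5] ang 10.2 pca 12.4 z 60.2
side round 196 c [ 461.2 -360.2] size [48.4 66.8] ang 116.2 pca 113.6 z 45.4
side tray 501 c [ 630.8 -265.1] size [163.4 164. ] ang 92.0 pca 92.0 z 28.7
side endwall 652 c [591.7 281.5] size [ 13.8 130.7] ang 8.2 pca 8.2 z 55.2
side rackall 7784 c [616.5 166.1] size [263.2 341.3] ang 88.4 pca 96.8 z 12.4
side handle 153 c [624.7  44.8] size [16.  41.7] ang 11.1 pca 10.6 z 99.3
side pad+plate 567 c [620.8  69.6] size [ 63.3 114.2] ang 8.1 pca 11.0 z 53.6
side pad 210 c [617.3  96.6] size [ 9.5 90.2] ang 7.1 pca 8.0 z 51.8
side bowl 966 c [410.6 225.8] size [102.4 103.3] ang 116.3 pca 137.9 z 52.8
```

```bash
cat >> h.py <<'E'
def rel(targets,start=None):
    "targets [(x,y,z mm,yaw deg)]: shifts from the current pose in tool axes"
    s=sensors.read_state(); M=rotof(s['ee_rot']); p=np.array(s['tool_pos'])*1000; y0=np.degrees(np.arctan2(M[1,0],M[0,0]))
    print('t',round(s['t'],2),'pos',np.round(p,1),'yaw',round(y0,2),'F',np.round(s['ft_force'],1),'w',round(s['gripper_width'],3),'g',round(s['finger_force'],1))
    for t in targets:
        d=M.T@(np.array(t[:3])-p); print(np.round(d,1), 'yaw',round(y0-t[3],1))
def rack(x,y,z=0):
    a=np.radians(8.1); return 607.4+x*np.cos(a)-y*np.sin(a),167.2+x*np.sin(a)+y*np.cos(a),z
E
python3 - <<'E'
from h import *
rel([(452,-93.5,140,11.3),(452,-93.5,42,11.3)])
E
```

```text
t 1.0 pos [ 197.3 -513.4  205.5] yaw 21.02 F [ 0.6 -0.2  0.4] w 0.997 g 0.0
[ 388.4 -300.6   65.5] yaw 9.7
[ 388.4 -300.6  163.5] yaw 9.7
```

Request:
drive_tool:
  steps:
    - {"x": 388.4, "y": -300.6, "z": 65, "yaw": 9.7}
    - {"x": 388.4, "y": -300.6, "z": 65, "yaw": 9.7}
    - {"x": 388.4, "y": -300.6, "z": 65, "yaw": 9.7}
    - {"x": 388.4, "y": -300.6, "z": 65, "yaw": 9.7}
    - {"x": 388.4, "y": -300.6, "z": 65, "yaw": 9.7}
    - {"x": 388.4, "y": -300.6, "z": 65, "yaw": 9.7}
    - {"x": 388.4, "y": -300.6, "z": 65, "yaw": 9.7}
    - {"x": 388.4, "y": -300.6, "z": 65, "yaw": 9.7}
    - {"x": 388.4, "y": -300.6, "z": 65, "yaw": 9.7}
    - {"x": 388.4, "y": -300.6, "z": 65, "yaw": 9.7}
    - {"x": 388.4, "y": -300.6, "z": 65, "yaw": 9.7}
    - {"x": 388.4, "y": -300.6, "z": 65, "yaw": 9.7}
  claw: 0.3
  squeeze: 15

```text
t: 2.5
tool_pos: [0.4517, -0.0949, 0.1407]
ee_rot: [3.141, -0.0, 0.195]
ft_force: [0.8, 0.3, -1.1]
gripper_width: 0.651
finger_force: 0.0
```

```bash
python3 - <<'E'
from h import *
c=cap('wrist'); save(c,'w1.png'); W=cloud(c).reshape(-1,3)*1000
rel([(452,-93.5,42,11.3)])
p=W[(W[:,2]>54)&(W[:,2]<70)&(abs(W[:,0]-452)<75)&(abs(W[:,1]+93)<50)]
r=cv2.minAreaRect(p[:,:2].astype(np.float32)); print(len(p),r,np.median(p[:,2]))
print(np.nanpercentile(W,[1,99],axis=0))
E
```

```text
t 2.55 pos [451.8 -94.7 140.7] yaw 11.18 F [-0.1  0.3 -0.2] w 0.65 g 0.0
[ 0.4 -1.2 98.7] yaw -0.1
3144 ((452.78387451171875, -93.95140075683594), (95.5502700805664, 29.927589416503906), 12.078814506530762) 58.62697547261389
[[ 218.86111677 -379.01280665   -2.75841261]
 [ 657.87384719  199.51758129  272.60653953]]
```

View pics/w1.png

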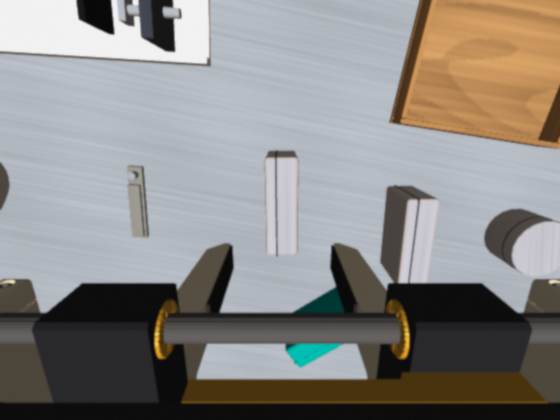

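The wrist view shows the tin at px (281,203), lined up between the fingers. The wrist, top and side measurements agree within 1 mm, so I'm descending.

Request:
drive_tool:
  steps:
    - {"x": 0.5, "y": -0.8, "z": 40, "yaw": -0.6}
    - {"x": 0.5, "y": -0.8, "z": 75, "yaw": -0.6}
    - {"x": 0.5, "y": -0.8, "z": 90, "yaw": -0.6}
    - {"x": 0.5, "y": -0.8, "z": 98, "yaw": -0.6}
    - {"x": 0.5, "y": -0.8, "z": 98, "yaw": -0.6}

```text
t: 3.18
tool_pos: [0.4522, -0.093, 0.0424]
ee_rot: [-3.141, 0.0, 0.207]
ft_force: [0.2, -0.1, -0.1]
gripper_width: 0.65
finger_force: 0.0
```

Request:
drive_tool:
  steps:
    - {"z": 0}
    - {"z": 0}
    - {"z": 0}
    - {"z": 0}
    - {"z": 0}
    - {"z": -10}
    - {"z": -60}
    - {"z": -120}
    - {"z": -140}
    - {"z": -140}
  claw: -1
  squeeze: 15

```text
invalid input at $.steps[0]: expected keys x, y, z, yaw
```

```bash
python3 - <<'E'
from h import *
rel([rack(0,72,180)+(8.1,),rack(0,72,50)+(8.1,)])
E
```

```text
t 3.17 pos [452.2 -93.   42.4] yaw 11.87 F [ 0.2 -0.1 -0.1] w 0.65 g 0.0
[ 210.1 -294.6 -137.6] yaw 3.8
[ 210.1 -294.6   -7.6] yaw 3.8
```

Request:
drive_tool:
  steps:
    - {"x": 0, "y": 0, "z": 0, "yaw": 0}
    - {"x": 0, "y": 0, "z": 0, "yaw": 0}
    - {"x": 0, "y": 0, "z": 0, "yaw": 0}
    - {"x": 0, "y": 0, "z": 0, "yaw": 0}
    - {"x": 0, "y": 0, "z": -10, "yaw": 0}
    - {"x": 0, "y": 0, "z": -50, "yaw": 0}
    - {"x": 0, "y": 0, "z": -100, "yaw": 0}
    - {"x": 20, "y": -28, "z": -138, "yaw": 0}
    - {"x": 50, "y": -70, "z": -138, "yaw": 1}
    - {"x": 80, "y": -112, "z": -138, "yaw": 2}
    - {"x": 110, "y": -154, "z": -138, "yaw": 3}
    - {"x": 140, "y": -196, "z": -138, "yaw": 3.8}
    - {"x": 170, "y": -238, "z": -138, "yaw": 3.8}
    - {"x": 195, "y": -273, "z": -138, "yaw": 3.8}
    - {"x": 210, "y": -294.6, "z": -138, "yaw": 3.8}
    - {"x": 210, "y": -294.6, "z": -138, "yaw": 3.8}
    - {"x": 210, "y": -294.6, "z": -138, "yaw": 3.8}
  claw: -1
  squeeze: 15

```text
t: 5.3
tool_pos: [0.5964, 0.2383, 0.1804]
ee_rot: [3.141, 0.001, 0.142]
ft_force: [-0.7, -0.7, -0.8]
gripper_width: 0.316
finger_force: 15.0
```

```bash
python3 - <<'E'
from h import *
rel([rack(0,72,50)+(8.1,)])
c=cap('wrist'); save(c,'w2.png'); W=cloud(c).reshape(-1,3)*1000
a=np.radians(8.1); X=W[:,0]-607.4; Y=W[:,1]-167.2
Rr=np.stack([X*np.cos(a)+Y*np.sin(a),-X*np.sin(a)+Y*np.cos(a),W[:,2]],1)
for nm,x0,x1,y0,y1,z0,z1 in [('wall',-80,80,100,130,48,62),('lips/floor',-80,80,-60,100,-1,30),('pad',-60,60,-90,-50,35,60),('handle',-60,60,-140,-105,92,106)]:
    p=Rr[(Rr[:,0]>x0)&(Rr[:,0]<x1)&(Rr[:,1]>y0)&(Rr[:,1]<y1)&(Rr[:,2]>z0)&(Rr[:,2]<z1)]
    print(nm,len(p), np.round(np.percentile(p,[1,50,99],axis=0),1).tolist() if len(p)>5 else '')
E
```

```text
t 5.3 pos [596.4 238.3 180.4] yaw 8.12 F [-0.7 -0.7 -0.8] w 0.316 g 15.0
[  1.   -0.2 130.4] yaw 0.0
wall 1326 [[-54.3, 109.6, 49.2], [10.8, 115.2, 54.5], [65.1, 121.6, 56.3]]
lips/floor 11387 [[-73.2, -58.8, -0.9], [21.4, 1.2, 4.8], [77.0, 97.4, 15.6]]
pad 1046 [[-42.6, -88.0, 35.5], [2.9, -68.8, 49.6], [45.5, -67.7, 53.8]]
handle 825 [[-18.1, -130.4, 92.4], [2.2, -121.2, 99.1], [20.7, -116.2, 101.0]]
```

View pics/w2.png

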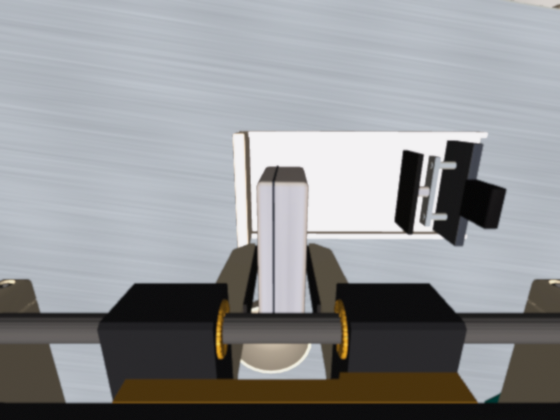

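The tin is held straight, and the rack frame checks out: wall at y 109.6–121.6, pad front at about −67.7, handle at −123.3. Lowering the tin.

Request:
drive_tool:
  steps:
    - {"x": 1, "y": -0.2, "z": 50, "yaw": 0}
    - {"x": 1, "y": -0.2, "z": 90, "yaw": 0}
    - {"x": 1, "y": -0.2, "z": 115, "yaw": 0}
    - {"x": 1, "y": -0.2, "z": 125, "yaw": 0}
    - {"x": 1, "y": -0.2, "z": 129, "yaw": 0}
    - {"x": 1, "y": -0.2, "z": 131.6, "yaw": 0}
    - {"x": 1, "y": -0.2, "z": 131.6, "yaw": 0}
    - {"x": 1, "y": -0.2, "z": 131.6, "yaw": 0}

```text
t: 6.35
tool_pos: [0.5984, 0.2395, 0.0497]
ee_rot: [-3.142, -0.001, 0.142]
ft_force: [-0.6, 0.1, -1.1]
gripper_width: 0.319
finger_force: 15.0
```

Request:
drive_tool:
  steps:
    - {"x": 0, "y": 0, "z": 0, "yaw": 0}
    - {"x": 0, "y": 0, "z": 0, "yaw": 0}
    - {"x": 0, "y": 0, "z": 0, "yaw": 0}
    - {"x": 0, "y": 0, "z": -15, "yaw": 0}
    - {"x": 0, "y": 0, "z": -60, "yaw": 0}
    - {"x": 0, "y": 0, "z": -110, "yaw": 0}
    - {"x": 0, "y": 0, "z": -110, "yaw": 0}
  claw: -0.2

```text
t: 7.22
tool_pos: [0.6013, 0.2401, 0.1654]
ee_rot: [-3.141, -0.011, 0.142]
ft_force: [-0.2, 0.5, -1.3]
gripper_width: 0.402
finger_force: 0.0
```

```bash
python3 - <<'E'
from h import *
rel([(439.5,-229,160,12),(439.5,-229,42.4,12)])
E
```

```text
t 7.22 pos [601.3 240.1 165.4] yaw 8.12 F [-0.2  0.5 -1.3] w 0.402 g 0.0
[-226.5  441.5    2.6] yaw -3.9
[-227.8  441.6  120.2] yaw -3.9
```

Request:
drive_tool:
  steps:
    - {"x": -20, "y": 40, "z": 0, "yaw": 0}
    - {"x": -45, "y": 90, "z": 0, "yaw": 0}
    - {"x": -72, "y": 143, "z": 0, "yaw": 0}
    - {"x": -99, "y": 196, "z": 0, "yaw": -1}
    - {"x": -126, "y": 249, "z": 0, "yaw": -2}
    - {"x": -153, "y": 302, "z": 0, "yaw": -3}
    - {"x": -180, "y": 355, "z": 0, "yaw": -3.9}
    - {"x": -203, "y": 402, "z": 0, "yaw": -3.9}
    - {"x": -217, "y": 430, "z": 0, "yaw": -3.9}
    - {"x": -222, "y": 440.5, "z": 0, "yaw": -3.9}
    - {"x": -222, "y": 440.5, "z": 0, "yaw": -3.9}
    - {"x": -222, "y": 440.5, "z": 0, "yaw": -3.9}
  claw: 0.3

```text
t: 8.72
tool_pos: [0.4407, -0.2268, 0.1588]
ee_rot: [-3.141, -0.0, 0.211]
ft_force: [-0.5, 0.0, -0.3]
gripper_width: 0.648
finger_force: 0.0
```

```bash
python3 - <<'E'
from h import *
c=cap('wrist'); W=cloud(c).reshape(-1,3)*1000
p=W[(W[:,2]>54)&(W[:,2]<70)&(abs(W[:,0]-440)<75)&(abs(W[:,1]+229)<50)]
r=cv2.minAreaRect(p[:,:2].astype(np.float32)); print(len(p),r,np.median(p[:,2]))
rel([(439.5,-229,42.4,12)])
c=cap('top'); W=cloud(c).reshape(-1,3)*1000
p=W[(W[:,2]>56)&(W[:,2]<75)&(abs(W[:,0]-597)<60)&(abs(W[:,1]-238)<30)]
r=cv2.minAreaRect(p[:,:2].astype(np.float32)); print(len(p),r,np.median(p[:,2]))
E
```

```text
2792 ((441.26214599609375, -230.2889862060547), (95.31006622314453, 30.056743621826172), 12.062240600585938) 58.642843990970306
t 8.78 pos [ 440.8 -226.8  158.8] yaw 12.11 F [-0.  -0.5 -0.5] w 0.649 g 0.0
[ -1.7   2.  116.4] yaw 0.1
494 ((596.5829467773438, 238.71791076660156), (95.71295166015625, 31.752519607543945), 6.8546528816223145) 64.4246493867474
```

Request:
drive_tool:
  steps:
    - {"x": -1.3, "y": 2.5, "z": 40, "yaw": 0}
    - {"x": -1.3, "y": 2.5, "z": 80, "yaw": 0}
    - {"x": -1.3, "y": 2.5, "z": 108, "yaw": 0}
    - {"x": -1.3, "y": 2.5, "z": 116.4, "yaw": 0}
    - {"x": -1.3, "y": 2.5, "z": 116.4, "yaw": 0}
    - {"x": -1.3, "y": 2.5, "z": 116.4, "yaw": 0}

```text
t: 9.57
tool_pos: [0.4406, -0.2313, 0.0437]
ee_rot: [3.14, -0.001, 0.21]
ft_force: [0.3, 0.6, 0.8]
gripper_width: 0.648
finger_force: 0.0
```

Request:
drive_tool:
  steps:
    - {"x": 0, "y": 0, "z": 0, "yaw": 0}
    - {"x": 0, "y": 0, "z": 0, "yaw": 0}
    - {"x": 0, "y": 0, "z": 0, "yaw": 0}
    - {"x": 0, "y": 0, "z": 0, "yaw": 0}
  claw: -1

```text
t: 10.07
tool_pos: [0.4397, -0.2309, 0.0426]
ee_rot: [3.141, -0.0, 0.21]
ft_force: [-0.1, 0.4, 1.1]
gripper_width: 0.32
finger_force: 15.0
```

```bash
python3 - <<'E'
from h import *
rel([rack(0,16,182)+(8.1,),rack(0,16,48.4)+(8.1,)])
E
```

```text
t 10.07 pos [ 439.7 -230.9   42.6] yaw 12.01 F [-0.1  0.4  1.1] w 0.32 g 15.0
[ 248.  -370.5 -139.4] yaw 3.9
[ 248.  -370.5   -5.8] yaw 3.9
```

Request:
drive_tool:
  steps:
    - {"x": 0, "y": 0, "z": -10, "yaw": 0}
    - {"x": 0, "y": 0, "z": -50, "yaw": 0}
    - {"x": 0, "y": 0, "z": -100, "yaw": 0}
    - {"x": 15, "y": -23, "z": -140, "yaw": 0}
    - {"x": 45, "y": -67, "z": -140, "yaw": 1}
    - {"x": 76, "y": -113, "z": -140, "yaw": 2}
    - {"x": 107, "y": -160, "z": -140, "yaw": 3}
    - {"x": 138, "y": -206, "z": -140, "yaw": 3.9}
    - {"x": 169, "y": -253, "z": -140, "yaw": 3.9}
    - {"x": 200, "y": -299, "z": -140, "yaw": 3.9}
    - {"x": 228, "y": -341, "z": -140, "yaw": 3.9}
    - {"x": 243, "y": -363, "z": -140, "yaw": 3.9}
    - {"x": 248, "y": -370.5, "z": -140, "yaw": 3.9}
    - {"x": 248, "y": -370.5, "z": -140, "yaw": 3.9}
    - {"x": 248, "y": -370.5, "z": -140, "yaw": 3.9}
    - {"x": 248, "y": -370.5, "z": -140, "yaw": 3.9}

```text
t: 12.08
tool_pos: [0.605, 0.182, 0.1827]
ee_rot: [3.141, -0.0, 0.14]
ft_force: [0.3, -0.4, -1.7]
gripper_width: 0.317
finger_force: 15.0
```

```bash
python3 - <<'E'
from h import *
rel([rack(0,16,49)+(8.1,)])
E
```

```text
t 12.07 pos [605.  182.  182.7] yaw 8.03 F [ 0.3 -0.4 -1.7] w 0.317 g 15.0
[  0.3  -1.1 133.7] yaw -0.1
```

Request:
drive_tool:
  steps:
    - {"x": 0.3, "y": -0.5, "z": 50, "yaw": 0}
    - {"x": 0.3, "y": -0.5, "z": 95, "yaw": 0}
    - {"x": 0.3, "y": -0.5, "z": 118, "yaw": 0}
    - {"x": 0.3, "y": -0.5, "z": 128, "yaw": 0}
    - {"x": 0.3, "y": -0.5, "z": 131.5, "yaw": 0}
    - {"x": 0.3, "y": -0.5, "z": 133.7, "yaw": 0}
    - {"x": 0.3, "y": -0.5, "z": 133.7, "yaw": 0}
    - {"x": 0.3, "y": -0.5, "z": 133.7, "yaw": 0}

```text
t: 13.08
tool_pos: [0.6058, 0.1838, 0.0495]
ee_rot: [3.142, -0.001, 0.142]
ft_force: [-0.1, 0.1, -0.2]
gripper_width: 0.324
finger_force: 15.0
```

Request:
drive_tool:
  steps:
    - {"x": 0, "y": 0, "z": 0, "yaw": 0}
    - {"x": 0, "y": 0, "z": 0, "yaw": 0}
    - {"x": 0, "y": 0, "z": 0, "yaw": 0}
    - {"x": 0, "y": 0, "z": -15, "yaw": 0}
    - {"x": 0, "y": 0, "z": -60, "yaw": 0}
    - {"x": 0, "y": 0, "z": -110, "yaw": 0}
    - {"x": 0, "y": 0, "z": -110, "yaw": 0}
    - {"x": 0, "y": 0, "z": -110, "yaw": 0}
    - {"x": 0, "y": 0, "z": -110, "yaw": 0}
  claw: -0.2

```text
t: 14.2
tool_pos: [0.6043, 0.1836, 0.1574]
ee_rot: [-3.142, 0.003, 0.142]
ft_force: [0.3, -0.8, 0.4]
gripper_width: 0.398
finger_force: 0.0
```

```bash
python3 - <<'E'
from h import *
c=cap('top'); W=cloud(c).reshape(-1,3)*1000
a=np.radians(8.1); X=W[:,0]-607.4; Y=W[:,1]-167.2
Rr=np.stack([X*np.cos(a)+Y*np.sin(a),-X*np.sin(a)+Y*np.cos(a),W[:,2]],1)
for y in (16,72):
  p=Rr[(Rr[:,2]>57)&(Rr[:,2]<75)&(abs(Rr[:,0])<60)&(abs(Rr[:,1]-y)<24)]
  if len(p)>5: print(len(p),cv2.minAreaRect(p[:,:2].astype(np.float32)),np.median(p[:,2]))
# handle grasp: centre rack (0.. ,-123.3)
rel([rack(0,-123.3,150)+(8.1,),rack(0,-123.3,97)+(8.1,)])
E
```

```text
234 ((-13.065605163574219, 17.744365692138672), (67.94718933105469, 30.40262794494629), 0.2797243595123291) 64.55464494059405
t 14.25 pos [604.3 183.6 157.3] yaw 8.12 F [0.2 0.3 0.1] w 0.4 g 0.0
[  0.7 140.    7.3] yaw 0.0
[  0.9 140.   60.3] yaw 0.0
```

Request:
drive_tool:
  steps:
    - {"x": 0.8, "y": 45, "z": 0, "yaw": 0}
    - {"x": 0.8, "y": 95, "z": 0, "yaw": 0}
    - {"x": 0.8, "y": 130, "z": 0, "yaw": 0}
    - {"x": 0.8, "y": 140, "z": 0, "yaw": 0}
    - {"x": 0.8, "y": 140, "z": 20, "yaw": 0}
    - {"x": 0.8, "y": 140, "z": 45, "yaw": 0}
    - {"x": 0.8, "y": 140, "z": 60, "yaw": 0}
    - {"x": 0.8, "y": 140, "z": 60, "yaw": 0}
    - {"x": 0.8, "y": 140, "z": 60, "yaw": 0}

```text
t: 15.38
tool_pos: [0.6264, 0.0456, 0.0995]
ee_rot: [3.141, -0.001, 0.142]
ft_force: [0.1, 0.5, -0.4]
gripper_width: 0.402
finger_force: 0.0
```

Request:
drive_tool:
  steps:
    - {"x": 0, "y": 0, "z": 0, "yaw": 0}
    - {"x": 0, "y": 0, "z": 0, "yaw": 0}
    - {"x": 0, "y": 0, "z": 0, "yaw": 0}
    - {"x": 0, "y": 0, "z": 0, "yaw": 0}
    - {"x": 0, "y": 0, "z": 0, "yaw": 0}
  claw: -1
  squeeze: 30

```text
t: 16.0
tool_pos: [0.6258, 0.0452, 0.0988]
ee_rot: [3.142, 0.0, 0.142]
ft_force: [-0.4, 0.9, -0.1]
gripper_width: 0.003
finger_force: 0.0
```

```bash
python3 - <<'E'
from h import *
rel([rack(0,-123.3,97)+(8.1,)])
E
```

```text
t 16.0 pos [625.8  45.2  98.8] yaw 8.12 F [-0.4  0.9 -0.1] w 0.003 g 0.0
[-1.1 -0.1  1.8] yaw 0.0
```

```bash
python3 - <<'E'
from h import *
c=cap('side'); save(c,'s2.png'); W=cloud(c)*1000
for m in viewer.masks_of('handle','side')[:2]+viewer.masks_of('keeper','side')[:2]:
    p=W[m['pixels']]; print(m['score'],m['box'],np.round(np.nanpercentile(p,[2,50,98],axis=0)).tolist())
E
```

```text
0.59 [140.2, 213.7, 200.7, 269.9] [[570.0, 35.0, 12.0], [615.0, 52.0, 42.0], [675.0, 103.0, 101.0]]
0.72 [140.1, 211.2, 198.2, 273.4] [[570.0, 36.0, 13.0], [615.0, 52.0, 42.0], [673.0, 104.0, 101.0]]
```

View pics/s2.png

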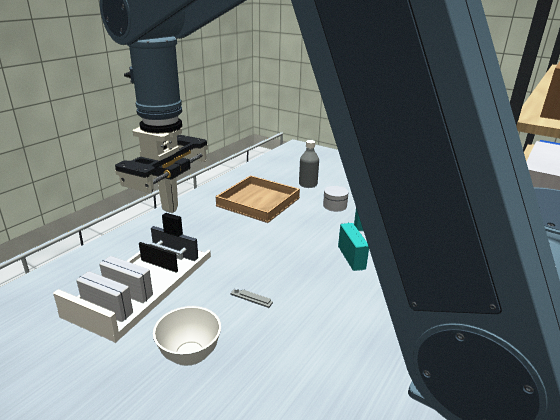

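```bash
python3 - <<'E'
from h import *
c=cap('side'); W=cloud(c)*1000; K=np.array(c['camera_matrix'])
def pr(p): q=c['T'][:3,:3].T@(np.array(p)/1000-c['T'][:3,3]); q=K@q; return np.round(q[:2]/q[2],1)
print('tcp',pr((625.8,45.2,98.8)),'tip',pr((625.8,45.2,74)),'handletop',pr((624,45,101)))
for (u,v) in [(168,195),(168,205),(168,208),(168,211),(170,215),(172,218),(172,225),(178,222)]:
    print(u,v,np.round(W[v,u]),c['image'][v,u])
cc=cv2.resize(c['image'][140:290,100:260,::-1],None,fx=3.7,fy=3.7,interpolation=2); cv2.imwrite('pics/s3.png',cc)
E
```

```text
tcp [170.2 216.9] tip [171.3 227.5] handletop [170.8 216.2]
168 195 [614.  55. 156.] [99 98 87]
168 205 [615.  57. 134.] [116 113 102]
168 208 [614.  59. 129.] [117 116 101]
168 211 [618.  56. 119.] [106 105  98]
170 215 [628.  43. 101.] [19 18 22]
172 218 [616.  50. 101.] [24 24 26]
172 225 [618.  49.  84.] [12 13 16]
178 222 [nan nan nan] [12  9 11]
```

View pics/s3.png

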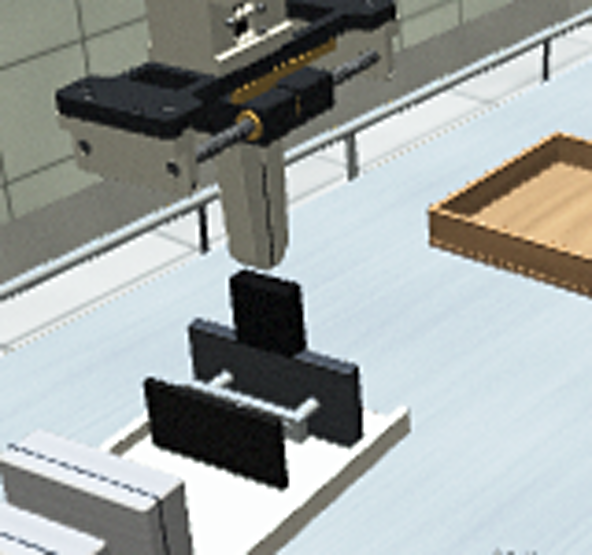

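```bash
python3 - <<'E'
from h import *
for n in ('side','wrist'):
    c=cap(n); W=cloud(c).reshape(-1,3)*1000
    p=W[(abs(W[:,0]-626)<25)&(abs(W[:,1]-45)<25)&(W[:,2]>60)&(W[:,2]<200)]
    h,e=np.histogram(p[:,2],bins=np.arange(60,201,5)); print(n,dict(zip(e[:-1].astype(int).tolist(),h.tolist())))
    save(c,n+'4.png')
E
```

```text
side {60: 38, 65: 34, 70: 44, 75: 40, 80: 37, 85: 48, 90: 39, 95: 44, 100: 66, 105: 0, 110: 8, 115: 19, 120: 33, 125: 35, 130: 38, 135: 39, 140: 42, 145: 36, 150: 43, 155: 41, 160: 40, 165: 42, 170: 48, 175: 46, 180: 37, 185: 15, 190: 6, 195: 2}
wrist {60: 31, 65: 38, 70: 35, 75: 41, 80: 46, 85: 46, 90: 51, 95: 416, 100: 123, 105: 0, 110: 71, 115: 149, 120: 198, 125: 205, 130: 231, 135: 264, 140: 302, 145: 336, 150: 390, 155: 159, 160: 63, 165: 65, 170: 28, 175: 0, 180: 5, 185: 11, 190: 0, 195: 0}
```

View pics/wrist4.png

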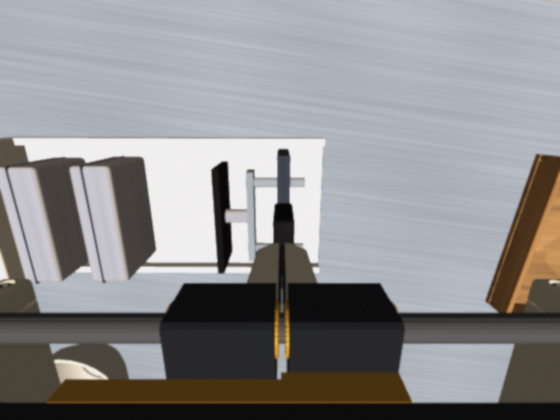

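The wrist and side views agree. The closed fingertips end at z≈112 with the TCP at 99, so they sit about 13 mm behind the TCP, not 25 mm ahead. They are above the handle, whose top is at 101 (wrist px (284,215)). I'll reopen, lower by 40 mm and grip again.

Request:
drive_tool:
  steps:
    - {"x": -1, "y": 0, "z": 0, "yaw": 0}
    - {"x": -1, "y": 0, "z": 0, "yaw": 0}
    - {"x": -1, "y": 0, "z": 0, "yaw": 0}
    - {"x": -1, "y": 0, "z": 10, "yaw": 0}
    - {"x": -1, "y": 0, "z": 20, "yaw": 0}
    - {"x": -1, "y": 0, "z": 30, "yaw": 0}
    - {"x": -1, "y": 0, "z": 38, "yaw": 0}
    - {"x": -1, "y": 0, "z": 38, "yaw": 0}
  claw: -0.2

```text
t: 17.3
tool_pos: [0.6242, 0.0451, 0.0597]
ee_rot: [-3.141, 0.002, 0.142]
ft_force: [0.1, -0.3, -0.1]
gripper_width: 0.397
finger_force: 0.0
```

Request:
drive_tool:
  steps:
    - {"x": 0, "y": 0, "z": 0, "yaw": 0}
    - {"x": 0, "y": 0, "z": 0, "yaw": 0}
    - {"x": 0, "y": 0, "z": 0, "yaw": 0}
    - {"x": 0, "y": 0, "z": 0, "yaw": 0}
  claw: -1
  squeeze: 30

```text
t: 17.8
tool_pos: [0.6253, 0.0443, 0.0612]
ee_rot: [3.14, -0.001, 0.141]
ft_force: [-0.3, -4.4, 1.8]
gripper_width: 0.148
finger_force: 30.0
```

```bash
python3 - <<'E'
from h import *
rel([rack(0,-6,60)+(8.1,),rack(0,5,60)+(8.1,)])
c=cap('side'); W=cloud(c).reshape(-1,3)*1000
p=W[(abs(W[:,0]-620)<25)&(abs(W[:,1]-45)<40)&(W[:,2]>60)&(W[:,2]<100)]; print(len(p),np.percentile(p,[1,99],axis=0))
E
```

```text
t 17.8 pos [625.3  44.3  61.2] yaw 8.1 F [-0.3 -4.4  1.8] w 0.148 g 30.0
[  -0.4 -118.2    1.1] yaw 0.0
[  -0.4 -129.2    1.1] yaw 0.0
298 [[601.28039116  22.32168891  60.75059603]
 [641.01673955  66.97603572  99.69474589]]
```

Request:
drive_tool:
  steps:
    - {"x": -0.4, "y": -4, "z": 0, "yaw": 0}
    - {"x": -0.4, "y": -12, "z": 0, "yaw": 0}
    - {"x": -0.4, "y": -20, "z": 0, "yaw": 0}
    - {"x": -0.4, "y": -28, "z": 0, "yaw": 0}
    - {"x": -0.4, "y": -35, "z": 0, "yaw": 0}
    - {"x": -0.4, "y": -41, "z": 0, "yaw": 0}
    - {"x": -0.4, "y": -46, "z": 0, "yaw": 0}
    - {"x": -0.4, "y": -50, "z": 0, "yaw": 0}
    - {"x": -0.4, "y": -54, "z": 0, "yaw": 0}
    - {"x": -0.4, "y": -58, "z": 0, "yaw": 0}

```text
t: 19.1
tool_pos: [0.6175, 0.0998, 0.0612]
ee_rot: [3.138, -0.002, 0.141]
ft_force: [2.5, -11.9, 1.0]
gripper_width: 0.149
finger_force: 30.0
```

Request:
drive_tool:
  steps:
    - {"x": 0, "y": -4, "z": 0, "yaw": 0}
    - {"x": 0, "y": -8, "z": 0, "yaw": 0}
    - {"x": 0, "y": -12, "z": 0, "yaw": 0}
    - {"x": 0, "y": -16, "z": 0, "yaw": 0}
    - {"x": 0, "y": -20, "z": 0, "yaw": 0}
    - {"x": 0, "y": -24, "z": 0, "yaw": 0}

```text
t: 19.85
tool_pos: [0.6143, 0.1233, 0.0612]
ee_rot: [3.137, -0.002, 0.141]
ft_force: [3.2, -12.3, 0.3]
gripper_width: 0.151
finger_force: 30.0
```

```bash
cat >> h.py <<'E'
def rk(W):
    a=np.radians(8.1); X=W[:,0]-607.4; Y=W[:,1]-167.2
    return np.stack([X*np.cos(a)+Y*np.sin(a),-X*np.sin(a)+Y*np.cos(a),W[:,2]],1)
def look(n,f=None):
    c=cap(n); f and save(c,f); Q=rk(cloud(c).reshape(-1,3)*1000)
    s=sensors.read_state(); k=rk(np.array([s['tool_pos']])*1000)[0]; print('keeper y',round(k[1],1),'t',s['t'],'F rack y',round(float(s['ft_force'][1]*.99-s['ft_force'][0]*.141),2))
    q=Q[(abs(Q[:,0])<46)&(Q[:,2]>60.5)&(Q[:,2]<68)&(Q[:,1]>k[1]+28)&(Q[:,1]<125)]
    h,e=np.histogram(q[:,1],bins=np.arange(-60,126,3)); print({int(a):int(b) for a,b in zip(e,h) if b})
    q=Q[(abs(Q[:,0])<44)&(Q[:,2]>40)&(Q[:,2]<55)&(Q[:,1]>k[1]+28)&(Q[:,1]<k[1]+75)]
    h,e=np.histogram(q[:,1]-k[1],bins=np.arange(28,76,2)); print('pad rel',{int(a):int(b) for a,b in zip(e,h) if b})
E
python3 - <<'E'
from h import *
look('side'); look('wrist')
E
```

```text
keeper y -43.9 t 19.9 F rack y -10.38
{9: 6, 12: 39, 15: 53, 18: 45, 21: 54, 24: 49, 27: 50, 30: 51, 33: 54, 36: 73, 39: 104, 54: 10, 57: 49, 60: 56, 63: 59, 66: 52, 69: 56, 72: 58, 75: 62, 78: 60, 81: 78, 84: 103}
pad rel {28: 21, 30: 3, 48: 5, 50: 3, 52: 3, 54: 1, 56: 1, 58: 1, 60: 2, 64: 1}
keeper y -43.9 t 19.95 F rack y -9.64
{9: 45, 12: 627, 15: 476, 18: 483, 21: 482, 24: 481, 27: 474, 30: 486, 33: 467, 36: 479, 39: 294, 54: 440, 57: 764, 60: 593, 63: 598, 66: 615, 69: 595, 72: 606, 75: 614, 78: 585, 81: 566, 84: 193}
pad rel {28: 4, 30: 2, 48: 315, 50: 481, 52: 307, 54: 316, 56: 68}
```

Request:
drive_tool:
  steps:
    - {"x": 0, "y": -4, "z": 0, "yaw": 0}
    - {"x": 0, "y": -8, "z": 0, "yaw": 0}
    - {"x": 0, "y": -12, "z": 0, "yaw": 0}
    - {"x": 0, "y": -16, "z": 0, "yaw": 0}
    - {"x": 0, "y": -20, "z": 0, "yaw": 0}
    - {"x": 0, "y": -24, "z": 0, "yaw": 0}
    - {"x": 0, "y": -28, "z": 0, "yaw": 0}
    - {"x": 0, "y": -31, "z": 0, "yaw": 0}
    - {"x": 0, "y": -33, "z": 0, "yaw": 0}

```text
t: 21.08
tool_pos: [0.6097, 0.1558, 0.0612]
ee_rot: [3.137, -0.002, 0.141]
ft_force: [2.9, -12.2, 0.2]
gripper_width: 0.146
finger_force: 30.0
```

Request:
drive_tool:
  steps:
    - {"x": 0, "y": -1, "z": 0, "yaw": 0}
    - {"x": 0, "y": -2, "z": 0, "yaw": 0}

```text
t: 21.32
tool_pos: [0.6095, 0.1577, 0.0612]
ee_rot: [3.137, -0.002, 0.141]
ft_force: [2.9, -11.5, 0.4]
gripper_width: 0.147
finger_force: 30.0
```

Request:
drive_tool:
  steps:
    - {"x": 0, "y": -1, "z": 0, "yaw": 0}
    - {"x": 0, "y": -2, "z": 0, "yaw": 0}

```text
t: 21.58
tool_pos: [0.6092, 0.1597, 0.0612]
ee_rot: [3.137, -0.002, 0.141]
ft_force: [3.2, -12.1, 0.5]
gripper_width: 0.15
finger_force: 30.0
```

```bash
python3 - <<'E'
from h import *
look('side'); look('wrist')
E
```

```text
keeper y -7.6 t 21.625 F rack y -12.35
{45: 16, 48: 50, 51: 53, 54: 52, 57: 65, 60: 57, 63: 58, 66: 56, 69: 58, 72: 91, 75: 45, 78: 48, 81: 63, 84: 61, 87: 60, 90: 65, 93: 59, 96: 62, 99: 68, 102: 81, 105: 108}
pad rel {28: 22, 30: 11, 48: 6, 50: 6, 52: 2, 54: 1, 58: 1, 62: 1, 64: 1, 68: 1, 70: 2}
keeper y -7.5 t 21.675 F rack y -11.21
{45: 252, 48: 542, 51: 476, 54: 480, 57: 477, 60: 473, 63: 487, 66: 465, 69: 481, 72: 453, 75: 405, 78: 654, 81: 536, 84: 577, 87: 591, 90: 585, 93: 619, 96: 588, 99: 614, 102: 552, 105: 222}
pad rel {28: 5, 30: 2, 48: 641, 50: 305, 52: 288, 54: 243}
```

Request:
drive_tool:
  steps:
    - {"x": 0, "y": -1, "z": 0, "yaw": 0}
    - {"x": 0, "y": -2, "z": 0, "yaw": 0}

```text
t: 21.92
tool_pos: [0.6089, 0.1617, 0.0612]
ee_rot: [3.137, -0.002, 0.141]
ft_force: [4.0, -12.3, 0.7]
gripper_width: 0.148
finger_force: 30.0
```

Request:
drive_tool:
  steps:
    - {"x": 0, "y": -1, "z": 0, "yaw": 0}
    - {"x": 0, "y": -2, "z": 0, "yaw": 0}

```text
t: 22.18
tool_pos: [0.6086, 0.1635, 0.0612]
ee_rot: [3.137, -0.002, 0.141]
ft_force: [3.3, -12.6, -0.2]
gripper_width: 0.15
finger_force: 30.0
```

Request:
drive_tool:
  steps:
    - {"x": 0, "y": -1, "z": 0, "yaw": 0}
    - {"x": 0, "y": -2, "z": 0, "yaw": 0}

```text
t: 22.42
tool_pos: [0.6084, 0.1653, 0.0612]
ee_rot: [3.137, -0.002, 0.141]
ft_force: [3.8, -14.0, 0.3]
gripper_width: 0.143
finger_force: 30.0
```

Request:
drive_tool:
  steps:
    - {"x": 0, "y": -1, "z": 0, "yaw": 0}
    - {"x": 0, "y": -2, "z": 0, "yaw": 0}

```text
t: 22.68
tool_pos: [0.6082, 0.167, 0.0612]
ee_rot: [3.136, -0.002, 0.141]
ft_force: [2.7, -14.3, -0.3]
gripper_width: 0.144
finger_force: 30.0
```

Request:
drive_tool:
  steps:
    - {"x": 0, "y": -1, "z": 0, "yaw": 0}
    - {"x": 0, "y": -2, "z": 0, "yaw": 0}

```text
t: 22.92
tool_pos: [0.6079, 0.1687, 0.0612]
ee_rot: [3.136, -0.002, 0.141]
ft_force: [4.1, -15.3, 0.5]
gripper_width: 0.146
finger_force: 30.0
```

```bash
python3 - <<'E'
from h import *
look('side'); look('wrist')
E
```

```text
keeper y 1.6 t 22.975 F rack y -14.86
{45: 1, 48: 21, 51: 47, 54: 56, 57: 63, 60: 63, 63: 57, 66: 52, 69: 66, 72: 50, 75: 82, 78: 40, 81: 51, 84: 72, 87: 60, 90: 71, 93: 53, 96: 71, 99: 64, 102: 61, 105: 116, 108: 75}
pad rel {28: 5, 30: 3, 40: 3, 42: 7, 44: 4, 46: 2, 48: 1, 54: 2, 56: 1, 60: 1, 66: 1, 70: 1}
keeper y 1.5 t 23.025 F rack y -14.52
{48: 341, 51: 517, 54: 478, 57: 483, 60: 479, 63: 483, 66: 476, 69: 478, 72: 459, 75: 451, 78: 467, 81: 538, 84: 482, 87: 551, 90: 527, 93: 578, 96: 590, 99: 588, 102: 607, 105: 536, 108: 132}
pad rel {28: 4, 40: 25, 42: 645, 44: 297, 46: 278, 48: 135}
```

Request:
drive_tool:
  steps:
    - {"x": 0, "y": -1, "z": 0, "yaw": 0}
    - {"x": 0, "y": -2, "z": 0, "yaw": 0}
    - {"x": 0, "y": -3, "z": 0, "yaw": 0}

```text
t: 23.4
tool_pos: [0.6076, 0.1713, 0.0612]
ee_rot: [3.135, -0.002, 0.141]
ft_force: [3.3, -17.4, 1.2]
gripper_width: 0.148
finger_force: 30.0
```

Request:
drive_tool:
  steps:
    - {"x": 0, "y": -1, "z": 0, "yaw": 0}
    - {"x": 0, "y": -2, "z": 0, "yaw": 0}

```text
t: 23.65
tool_pos: [0.6073, 0.1731, 0.0612]
ee_rot: [3.135, -0.002, 0.141]
ft_force: [2.8, -16.6, 1.2]
gripper_width: 0.148
finger_force: 30.0
```

```bash
python3 - <<'E'
from h import *
look('wrist');look('wrist')
E
```

```text
keeper y 5.9 t 23.7 F rack y -16.82
{48: 328, 51: 513, 54: 479, 57: 484, 60: 468, 63: 482, 66: 488, 69: 472, 72: 475, 75: 439, 78: 477, 81: 529, 84: 469, 87: 503, 90: 500, 93: 558, 96: 554, 99: 571, 102: 596, 105: 548, 108: 122}
pad rel {28: 3, 30: 2, 36: 351, 38: 338, 40: 306, 42: 333, 44: 17}
keeper y 5.9 t 23.75 F rack y -17.65
{48: 331, 51: 505, 54: 475, 57: 487, 60: 470, 63: 486, 66: 478, 69: 475, 72: 475, 75: 449, 78: 457, 81: 539, 84: 478, 87: 489, 90: 502, 93: 554, 96: 560, 99: 573, 102: 604, 105: 529, 108: 139}
pad rel {28: 2, 30: 1, 36: 345, 38: 339, 40: 298, 42: 327, 44: 25}
```

Request:
drive_tool:
  steps:
    - {"x": 0, "y": 1, "z": 0, "yaw": 0}
    - {"x": 0, "y": 2, "z": 0, "yaw": 0}
    - {"x": 0, "y": 2.5, "z": 0, "yaw": 0}
    - {"x": 0, "y": 2.5, "z": 0, "yaw": 0}

```text
t: 24.25
tool_pos: [0.6073, 0.1732, 0.0612]
ee_rot: [3.139, -0.002, 0.141]
ft_force: [3.0, -8.7, 0.7]
gripper_width: 0.151
finger_force: 30.0
```

```bash
python3 - <<'E'
from h import *
look('wrist')
E
```

```text
keeper y 5.9 t 24.3 F rack y -8.48
{48: 340, 51: 506, 54: 480, 57: 473, 60: 482, 63: 474, 66: 479, 69: 472, 72: 470, 75: 448, 78: 471, 81: 519, 84: 475, 87: 494, 90: 519, 93: 531, 96: 565, 99: 556, 102: 597, 105: 542, 108: 129}
pad rel {28: 2, 30: 1, 36: 374, 38: 324, 40: 297, 42: 336, 44: 9}
```

Request:
drive_tool:
  steps:
    - {"x": 0, "y": 1.5, "z": 0, "yaw": 0}
    - {"x": 0, "y": 1.5, "z": 0, "yaw": 0}

```text
t: 24.55
tool_pos: [0.6073, 0.1732, 0.0612]
ee_rot: [3.141, -0.002, 0.141]
ft_force: [4.2, -3.6, 0.6]
gripper_width: 0.147
finger_force: 30.0
```

Request:
drive_tool:
  steps:
    - {"x": 0, "y": 0, "z": 0, "yaw": 0}
    - {"x": 0, "y": 0, "z": 0, "yaw": 0}
    - {"x": 0, "y": 0, "z": 0, "yaw": 0}
    - {"x": 0, "y": 0, "z": -10, "yaw": 0}
    - {"x": 0, "y": 0, "z": -50, "yaw": 0}
    - {"x": 0, "y": 0, "z": -90, "yaw": 0}
    - {"x": 0, "y": 0, "z": -90, "yaw": 0}
    - {"x": 0, "y": 0, "z": -90, "yaw": 0}
  claw: -0.3

```text
t: 25.55
tool_pos: [0.6057, 0.1738, 0.1507]
ee_rot: [-3.141, 0.0, 0.142]
ft_force: [-0.0, 1.0, -0.1]
gripper_width: 0.353
finger_force: 0.0
```

```bash
python3 - <<'E'
from h import *
c=cap('wrist'); Q=rk(cloud(c).reshape(-1,3)*1000)
def pc(x0,z0,z1,y0,y1):
    q=Q[(abs(Q[:,0])<x0)&(Q[:,2]>z0)&(Q[:,2]<z1)&(Q[:,1]>y0)&(Q[:,1]<y1)]; print(len(q),np.round(np.percentile(q,[2,50,98],axis=0),1).tolist())
pc(25,92,106,-15,25); pc(44,42,55,25,52)
q=Q[(abs(Q[:,0])<70)&(Q[:,2]>58)&(Q[:,2]<70)&(Q[:,1]>40)&(Q[:,1]<112)]; print(cv2.minAreaRect(q[:,:2].astype(np.float32)),np.percentile(q[:,2],[5,50,95]))
rel([(457.5,-362,180,12),(457.5,-362,60,12)])
E
```

```text
785 [[-17.3, -0.7, 94.8], [3.6, 5.8, 99.5], [20.9, 12.4, 100.9]]
674 [[-40.1, 43.7, 43.1], [3.2, 46.4, 52.5], [42.3, 49.9, 54.3]]
((2.0701522827148438, 79.63369750976562), (95.7055892944336, 60.66335678100586), 0.3735629618167877) [62.79614529 64.64746661 65.83606484]
t 25.6 pos [605.3 173.7 149.8] yaw 8.12 F [-0.3  0.1 -0.7] w 0.349 g 0.0
[-222.   509.5  -29.8] yaw -3.9
[-221.8  509.5   90.2] yaw -3.9
```

The tins are packed square (60.7 mm total, centres 65 and 95) and the keeper is holding. Next is the round tin.

Request:
drive_tool:
  steps:
    - {"x": -18, "y": 40, "z": -30, "yaw": 0}
    - {"x": -40, "y": 92, "z": -30, "yaw": 0}
    - {"x": -64, "y": 146, "z": -30, "yaw": 0}
    - {"x": -88, "y": 201, "z": -30, "yaw": -1}
    - {"x": -112, "y": 256, "z": -30, "yaw": -2}
    - {"x": -135, "y": 311, "z": -30, "yaw": -3}
    - {"x": -159, "y": 365, "z": -30, "yaw": -4}
    - {"x": -182, "y": 418, "z": -30, "yaw": -4}
    - {"x": -202, "y": 463, "z": -30, "yaw": -4}
    - {"x": -215, "y": 494, "z": -30, "yaw": -4}
    - {"x": -222, "y": 509.5, "z": -30, "yaw": -4}
    - {"x": -222, "y": 509.5, "z": -30, "yaw": -4}
    - {"x": -222, "y": 509.5, "z": -30, "yaw": -4}
  claw: 1

```text
t: 27.22
tool_pos: [0.4585, -0.3605, 0.1803]
ee_rot: [-3.14, 0.0, 0.212]
ft_force: [-0.3, 0.1, 0.3]
gripper_width: 1.008
finger_force: 0.0
```

```bash
python3 - <<'E'
from h import *
c=cap('wrist'); W=cloud(c).reshape(-1,3)*1000
p=W[(W[:,2]>40)&(W[:,2]<53)&(abs(W[:,0]-457)<50)&(abs(W[:,1]+362)<50)]
cc,r=cv2.minEnclosingCircle(p[:,:2].astype(np.float32)); print(len(p),cc,r,np.percentile(p[:,2],[5,50,95]))
c=cap('top'); W=cloud(c).reshape(-1,3)*1000
p=W[(W[:,2]>40)&(W[:,2]<53)&(abs(W[:,0]-457)<50)&(abs(W[:,1]+362)<50)]
if len(p)>20: print(len(p),cv2.minEnclosingCircle(p[:,:2].astype(np.float32)))
rel([(cc[0],cc[1],5,12)])
E
```

```text
2352 (457.69403076171875, -364.7868957519531) 30.949552536010742 [42.3591802  43.67342171 44.83871258]
t 27.32 pos [ 458.8 -360.5  180.8] yaw 12.21 F [ 0.5 -0.1 -0.1] w 1.002 g 0.0
[ -2.    4.  175.8] yaw 0.2
```

Request:
drive_tool:
  steps:
    - {"x": -2, "y": 3.5, "z": 50, "yaw": 0}
    - {"x": -2, "y": 3.5, "z": 100, "yaw": 0}
    - {"x": -2, "y": 3.5, "z": 135, "yaw": 0}
    - {"x": -2, "y": 3.5, "z": 150, "yaw": 0}
    - {"x": -2, "y": 3.5, "z": 150, "yaw": 0}
    - {"x": -2, "y": 3.5, "z": 150, "yaw": 0}

```text
t: 28.08
tool_pos: [0.4581, -0.3666, 0.0325]
ee_rot: [3.139, -0.001, 0.212]
ft_force: [1.0, -0.7, 0.9]
gripper_width: 0.998
finger_force: 0.0
```

```bash
python3 - <<'E'
from h import *
s=sensors.read_state(); p0=np.array(s['tool_pos'])*1000
for n in ('wrist','side'):
    c=cap(n); W=cloud(c).reshape(-1,3)*1000; M=rotof(s['ee_rot'])
    q=(W-p0)@M   # tool coords
    f=q[(abs(q[:,0])<14)&(abs(q[:,1])>40)&(abs(q[:,1])<68)&(q[:,2]<25)&(q[:,2]>-80)]
    h,e=np.histogram(f[:,2],bins=np.arange(-60,30,5)); print(n,dict(zip(e.astype(int).tolist(),h.tolist())))
rel([(457.6,-364,5,12)])
E
```

```text
wrist {-60: 635, -55: 580, -50: 519, -45: 464, -40: 415, -35: 375, -30: 343, -25: 310, -20: 245, -15: 122, -10: 0, -5: 0, 0: 0, 5: 0, 10: 0, 15: 0, 20: 0}
side {-60: 8, -55: 9, -50: 10, -45: 6, -40: 13, -35: 12, -30: 9, -25: 8, -20: 6, -15: 1, -10: 0, -5: 0, 0: 0, 5: 0, 10: 0, 15: 0, 20: 0}
t 28.18 pos [ 458.  -366.8   32.5] yaw 12.12 F [ 0.6  0.  -0.1] w 0.996 g 0.0
[ 0.2 -2.9 27.5] yaw 0.1
```

Request:
drive_tool:
  steps:
    - {"x": 0, "y": -2, "z": 12, "yaw": 0}
    - {"x": 0, "y": -2, "z": 22, "yaw": 0}
    - {"x": 0, "y": -2, "z": 27, "yaw": 0}
    - {"x": 0, "y": -2, "z": 27, "yaw": 0}
    - {"x": 0, "y": -2, "z": 27, "yaw": 0}

```text
t: 28.8
tool_pos: [0.4567, -0.3641, 0.0038]
ee_rot: [3.141, -0.0, 0.211]
ft_force: [-0.3, -0.4, 0.0]
gripper_width: 1.0
finger_force: 0.0
```

Request:
drive_tool:
  steps:
    - {"x": 0, "y": 0, "z": 0, "yaw": 0}
    - {"x": 0, "y": 0, "z": 0, "yaw": 0}
    - {"x": 0, "y": 0, "z": 0, "yaw": 0}
    - {"x": 0, "y": 0, "z": 0, "yaw": 0}
  claw: -1
  squeeze: 15

```text
t: 29.3
tool_pos: [0.4567, -0.364, 0.0039]
ee_rot: [3.141, -0.0, 0.211]
ft_force: [-0.3, -0.4, 0.4]
gripper_width: 0.661
finger_force: 15.0
```

```bash
python3 - <<'E'
from h import *
rel([(630.5,-265,105,8),(630.5,-265,10.5,8)])
E
```

```text
t 29.3 pos [ 456.7 -364.     3.9] yaw 12.12 F [-0.3 -0.4  0.4] w 0.661 g 15.0
[ 190.7  -60.3 -101.1] yaw 4.1
[190.7 -60.3  -6.6] yaw 4.1
```

Request:
drive_tool:
  steps:
    - {"x": 0, "y": 0, "z": -15, "yaw": 0}
    - {"x": 0, "y": 0, "z": -60, "yaw": 0}
    - {"x": 10, "y": -3, "z": -100, "yaw": 0}
    - {"x": 50, "y": -16, "z": -101, "yaw": 1}
    - {"x": 100, "y": -32, "z": -101, "yaw": 3}
    - {"x": 150, "y": -48, "z": -101, "yaw": 4}
    - {"x": 180, "y": -57, "z": -101, "yaw": 4}
    - {"x": 190.7, "y": -60.3, "z": -101, "yaw": 4}
    - {"x": 190.7, "y": -60.3, "z": -101, "yaw": 4}
    - {"x": 190.7, "y": -60.3, "z": -70, "yaw": 4}
    - {"x": 190.7, "y": -60.3, "z": -35, "yaw": 4}
    - {"x": 190.7, "y": -60.3, "z": -17, "yaw": 4}
    - {"x": 190.7, "y": -60.3, "z": -9, "yaw": 4}
    - {"x": 190.7, "y": -60.3, "z": -6, "yaw": 4}
    - {"x": 190.7, "y": -60.3, "z": -6, "yaw": 4}
    - {"x": 190.7, "y": -60.3, "z": -6, "yaw": 4}

```text
t: 31.3
tool_pos: [0.6311, -0.2652, 0.0109]
ee_rot: [3.14, -0.001, 0.142]
ft_force: [0.5, 0.1, -0.2]
gripper_width: 0.664
finger_force: 15.0
```

Request:
drive_tool:
  steps:
    - {"x": 0, "y": 0, "z": 0, "yaw": 0}
    - {"x": 0, "y": 0, "z": 0, "yaw": 0}
    - {"x": 0, "y": 0, "z": 0, "yaw": 0}
    - {"x": 0, "y": 0, "z": -15, "yaw": 0}
    - {"x": 0, "y": 0, "z": -60, "yaw": 0}
    - {"x": 0, "y": 0, "z": -110, "yaw": 0}
    - {"x": 0, "y": 0, "z": -140, "yaw": 0}
    - {"x": 0, "y": 0, "z": -140, "yaw": 0}
    - {"x": 0, "y": 0, "z": -140, "yaw": 0}
  claw: 0.7

```text
t: 32.42
tool_pos: [0.6298, -0.2646, 0.1491]
ee_rot: [-3.141, 0.001, 0.142]
ft_force: [0.4, 0.4, -0.1]
gripper_width: 0.847
finger_force: 0.0
```

```bash
python3 - <<'E'
from h import *
c=cap('side'); save(c,'s9.png'); rel([])
W=cloud(c).reshape(-1,3)*1000
p=W[(W[:,2]>44)&(W[:,2]<60)&(abs(W[:,0]-630)<60)&(abs(W[:,1]+265)<60)]; print(len(p),cv2.minAreaRect(p[:,:2].astype(np.float32)),np.percentile(p[:,2],[5,50,95]))
q=rk(W); q=q[(abs(q[:,0])<25)&(q[:,2]>92)&(q[:,2]<106)&(abs(q[:,1]-6)<20)]; print(np.round(np.percentile(q,[2,98],axis=0),1))
E
```

```text
t 32.48 pos [ 629.5 -264.3  148.2] yaw 8.12 F [-1.4 -0.3  0.3] w 0.851 g 0.0
231 ((629.8185424804688, -263.46636962890625), (57.26385498046875, 60.3896369934082), 34.6461067199707) [45.7955231  50.12055462 51.78540775]
[[-19.8  -0.4  92.3]
 [ 18.9  13.2 102.8]]
```

View pics/s9.png

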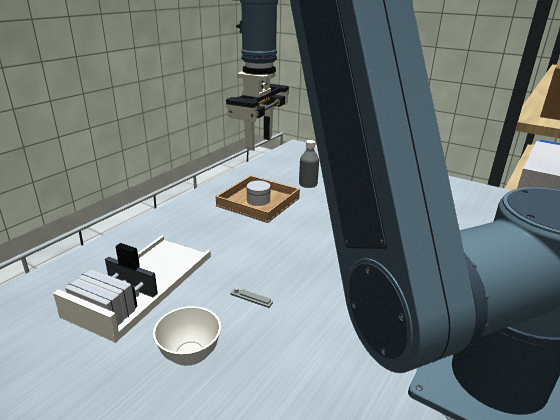

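The round tin is upright in the tray (258,192). Both rectangular tins are packed at the end wall (95,290) with the keeper holding them. The bystanders haven't moved, and the robot is clear.

```bash
python3 -c "
from bench import robot; print(robot.job_done())"
```

```text
the job is handed in; nothing more can be done
None
```

I handed the job in at about 32 s, with no verdict returned: the round tin is upright in the tray, both rectangular tins are packed flush at the end wall, the pad holds them at about 6 N (estimated from pad compression and hand force), and the bowl, clipper and bottle were left untouched.

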